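# Plug in a relay and probe its test land

## Robot

A 7-joint arm with a two-finger parallel gripper is mounted at the origin on a cart in front of the work surface, level with it; the furniture and walls round the work are solid. World frame = base frame: x ahead of the robot, y to its left, z up, the work surface at z = 0. Lengths are in m, angles in rad, forces in N, time in s.
With the tool pointing down it reaches from about 0.425 to 0.875 m from the base axis. Payload 4.7 kg.
Tool frame: the origin (TCP) lies midway between the tips of the shut fingers; the grasp point (between the pads) lies 19 mm behind it; z points along the fingers, y is the line along which they close (so a half turn about z gives the same grasp; the last joint's range is limited). The gripper opens to 87 mm and grips with 3 to 60 N. Pads are 19 mm wide; open, the fingers measure 117 mm over their backs; the gripper's body (75 mm by 190 mm) begins 51 mm behind the grasp point.
Start: joints at [1.19, 0.321, -0.07, 1.45, 0.023, 1.371, -0.057], TCP at [0.25, -0.6, 0.186] pointing down, gripper open.
Joint ranges: [-2.86, 2.86], [-0.3, 2.09], [-1.38, 1.24], [0.06, 2.45], [-1.56, 4.7], [0.09, 2.05], [-2.69, 2.69]. Speed limits (rad/s): [2.57, 2.57, 3.14, 3.14, 3.14, 3.14, 3.14].

## Interface

Orientations are given as a rotation vector (axis times angle).
In Python, from bench import ctrl gives the robot as it stands. The module is installed in compiled form; this text tells all that it offers.
- The arm moves only by the shell command python3 -m handwheel 'ROWS' [FORCE]. ROWS is JSON, a list of rows, each a list of 7 numbers: the finger opening in m, from 0 to 0.087, then the shift along the tool's x, y, z in m, then the turn, a rotation vector about the tool's x, y, z in degrees. A call has 1 to 12 rows; each row shifts and turns the commanded pose from where the row before left it, along the tool's axes as they then stand; what a row does not reach is not made up. A row lasts 1/8 s, in which the tool goes at most 62.5 mm and 10.7 degrees, less where a joint would pass 70% of its speed; a pose out of reach is approached as far as the arm can. A call is refused whole if a number of a shift passes 0.0625 or a number of a turn 10.7, either way. A call with a gripper value outside its range is refused whole. The fingers move at their own pace and stop on an object; FORCE is the grip in N (left out, the last holds). Time passes only in rows, so rows that do not move let the fingers close. It gives the time, the measured TCP pose, the force, the opening and the grip force at its end, in the units of the state.
- ctrl.get_state(): the state, without advancing time (a new reading comes with each control period).
- ctrl.get_image(name): name is "scene" or "top" or "wrist"; returns (picture, depth): 400x640x3 uint8, blue, green, red; 400x640 float32, m along the optical axis (not along the pixel's ray), 0 where there is no reading.
- ctrl.camera_info(name): a dict with "intrinsics" (3x3 intrinsics, pixels), "R" (3x3) and "t" (3): a world point X has camera coordinates R X + t. Camera axes: x right, y down, z forward; pixel columns grow to the right and rows downward; lengths in m; the calibration is good to about 2 mm. A picture is of the moment at which its call begins: read the wrist's pose just before it. camera_info takes no time and is no camera call; for the wrist camera it gives the pose at the moment of the call.
- ctrl.close_job(): hands the job in; it is judged then, once.
The state is a dict: "time": time; "joint_positions": joint angles; "qd": joint speeds; "joint_torque": joint torques, N m; "position": TCP position; "tool_rot": TCP orientation; "ft_force": force on the tool from outside, world axes, zero at the start; "torque": the same for the moment, N m; "grip_width": opening from 0.0 (shut) to 1.0 (fully open); "grip_force": force on a finger pad.
Only numpy, scipy, OpenCV 4.12 (cv2) and the standard library are available. Lean on these libraries where they do the work, as an engineer would, in place of code of your own. Each camera call takes 0.05 s, during which the arm holds its last target. There are 200 camera calls.

## Task

Plug the loose relay into the empty socket of the sloping control board, press it fully home and let go of it. Then take the spring test probe out of its stand and hold its tip on the round, ringed test land in front of that socket, square to the board, with light force so that the spring tip is pushed in about half-way; finish while still holding the probe there. Leave the loupe, the two pens and the screwdriver alone.

Things in the scene. Friction and masses are not known exactly. Their poses are not given: they have to be found in the camera images.
- relay: loose plug-in relay, upright block 28 (x) x 21 (y) x 44 mm, grey case on a black foot 15 mm high with brass strips, 45 g; origin: centre of its underside, z up. Stands on the worktop. Its lower 12 mm enter the socket, either way round. Grip across the 21 mm with the fingertips 15 mm or more above its underside, clear of the socket's rim
- board: green control board 110 x 150 mm, fixed on its rest; origin: centre of its top face; x up the slope (away from the robot), y left, z square out of it. Slopes 15 degrees, low edge towards the robot; yaw varies. On it: two sockets 16 mm high, a second relay (top 48 mm above the board: carry things over it) in the right one at (12, -38) mm, a terminal strip 11 mm high along the upper edge
- socket_floor (a point): centre of the floor of the empty left socket: (12, 38, 4) mm in the board's frame, same axes. Black socket 46 (x) x 42 (y) x 16 mm; recess 31 (x) x 24 (y) mm, 12 mm deep, 2 mm lead-in chamfer: 1.5 mm play each side. Spring contacts on its y walls grip the relay: push it in square to the board with 5 to 15 N; it then stays
- test_land (a point): centre of the target, the round bright test land, 10 mm across, in a printed white ring 19 mm across; at (-36, 38, 0.5) mm in the board's frame, same axes, just below the empty socket. The three other test lands are square without a ring
- probe: spring test probe, a pen 129 mm long, 80 g: black square handle 18 x 18 mm from 53 to 125 mm above the tip, collar 24 mm across below it, thin nose, sprung brass tip. Origin: point of the extended tip, z towards the handle. Starts upright in its stand, tip 14 mm above the worktop; lift it straight up 55 mm to free it. Grip 85 to 95 mm above the tip to pass over the relays
- probe_tip (a point): the point of the sprung tip (moves with it)
- plunger (a joint): how far the sprung tip is pushed into the probe: 0 = fully out, 0.010 m = pushed to its stop. Resists with 1 N at first and 0.5 N more per mm: 3.5 N half-way
- probe_stand: the probe's stand, fixed: a round dark foot 72 mm across and 10 mm high with an upright aluminium tube 31 mm across whose rim is 64 mm above the worktop; origin at the centre of its underside on the worktop; the relay and the stand may swap places: one stands near the middle, the other farther right
- loupe: black eye loupe, 37 mm across, 33 mm high, standing on the right of the worktop; origin under its centre; not to be moved
- marker: white and blue marker pen 138 mm long lying on the left of the worktop; not to be moved
- screwdriver: screwdriver 180 mm long lying on the left, beside the marker; not to be moved
- flux_pen: green and white flux pen 125 mm long, 17 mm thick, lying on the right half of the worktop, pointing away from the robot; not to be moved
Mind the look-alikes: they are no part of the job. Several things have the shape of the probe; the one meant has the colours described above.

How it is judged:
On the way:
1. the relay is fully home in the empty socket and let go (z of relay in the frame of socket_floor between -0.0015 and 0.0015 m and distance between relay and socket_floor below 0.004 m and angle between the z axis of relay and the z axis of board, either way round below 0.08 rad and contact force between the fingers and relay below 0.05 N), for 0.3 s.
At the end, for the whole second after the job is handed in: Relay untouched in the socket, within 1.5 mm of its floor, square within 0.08 rad. Gripped probe still, tip within 5 mm of the round land's centre, square to the board within 0.14 rad, sprung tip 2 to 8 mm in, pressing 1 to 8 N, clear of stand and relay (z of relay in the frame of socket_floor between -0.0015 and 0.0015 m and distance between relay and socket_floor below 0.004 m and angle between the z axis of relay and the z axis of board, either way round below 0.08 rad and contact force between each of the arm, probe and relay below 0.05 N and distance between probe_tip and test_land below 0.005 m and angle between the z axis of probe and the z axis of board, either way round below 0.14 rad and z of probe in the frame of board below 0.02 m and value of joint plunger between 0.002 and 0.008 m and contact force between probe and board between 1 and 8 N and contact force between the fingers and probe above 2 N and contact force between probe and probe_stand below 0.05 N and linear speed of probe below 0.02 m/s); the arm keeps its last pose, push and grip.
It fails at once if the probe is driven onto the board with more than 15 N (contact force between probe and board above 15 N).
It fails at once if the loupe, the marker, the flux pen or the screwdriver is moved by more than 20 mm (distance of any of loupe, marker, screwdriver, flux_pen from where it was at the start of the episode above 0.02 m).
It also fails if it takes over 58 s, if anything falls off the work surface, if the arm or the gripper's body presses on something with over 40 N, if the wrist force passes 120 N, or if a joint passes its speed limit or range.

## Working session

There is one attempt and no reset: what is moved stays moved. The work goes in short steps, Python scripts to look and compute and a shell command to move; the robot and the scene stay as the last step left them, time stands still between calls to the robot, and variables do not carry over. Pictures are saved under pics/ and viewed, at most 11 in all, crops included, and the job is handed in when it is done.

```bash
mkdir -p pics
cat > h.py <<'E'
import numpy as np,cv2
from bench import ctrl
from scipy.spatial.transform import Rotation as R
def grab(n):
    ci=ctrl.camera_info(n); im,d=ctrl.get_image(n); return im,d,np.array(ci["intrinsics"]),np.array(ci["R"]),np.array(ci["t"])
def pts(d,K,Rm,t):
    v,u=np.mgrid[0:d.shape[0],0:d.shape[1]]
    c=np.stack([(u-K[0,2])/K[0,0]*d,(v-K[1,2])/K[1,1]*d,d],-1)
    return (c-t)@Rm
def ray(u,v,z,K,Rm,t):
    o=-Rm.T@t; r=Rm.T@np.array([(u-K[0,2])/K[0,0],(v-K[1,2])/K[1,1],1]); return o+r*(z-o[2])/r[2]
E
python3 - <<'E'
from h import *
for n in("scene","top"):
    im,d,K,Rm,t=grab(n); cv2.imwrite(f"pics/{n}0.png",im); np.savez(f"{n}0.npz",im=im,d=d,K=K,R=Rm,t=t); print(n,-Rm.T@t,K[0,0],Rm[2])
s=ctrl.get_state();print(s)
E
```

```text
scene [-0.51658545 -0.65593445  0.76384165] 429.2351391901559 [ 0.702628    0.49217615 -0.51388377]
top [ 3.62002348e-01 -3.99225023e-04  1.23560667e+00] 371.74275677034206 [ 0.03792654  0.00532459 -0.99926634]
{'time': 0.1, 'joint_positions': array([ 1.19013831,  0.32179609, -0.07004813,  1.45152169,  0.0226376 ,
        1.37082362, -0.05691075]), 'qd': array([-0.00170269, -0.00209645, -0.00038453, -0.00176429,  0.0013583 ,
       -0.00023784, -0.00192584]), 'joint_torque': array([-8.94401510e-04, -4.92570949e+01, -4.06114385e-01, -3.13400137e+01,
       -6.40951213e-02,  3.94766859e-02,  5.34636740e-05]), 'position': array([ 0.24968321, -0.59953036,  0.18455574]), 'tool_rot': array([-3.07893565e+00, -6.15716824e-01,  7.57731800e-04]), 'ft_force': array([ 0.34702051, -0.04469829, -0.22589365]), 'torque': array([-0.02682574,  0.03487463, -0.02087274]), 'grip_force': 0.0, 'grip_width': 0.9999943949166405}
```

View pics/top0.png

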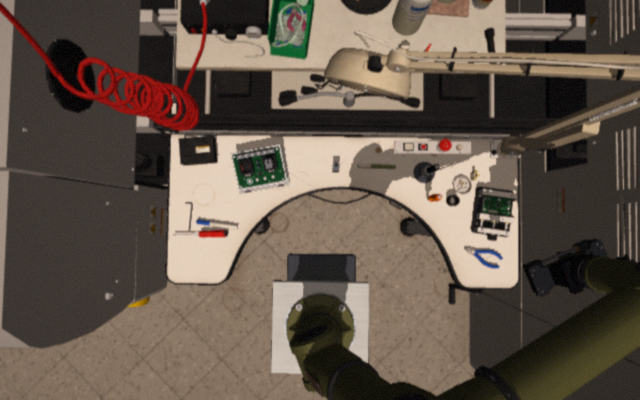

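View pics/scene0.png

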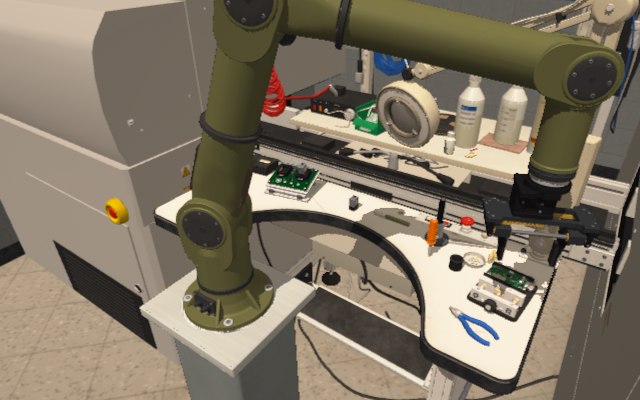

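The top view shows the sloping board at (259,168) px, the relay at (336,163), the dark stand and probe at (425,172), and an orange pen-like object at (434,198). The flux pen is at (376,166), the loupe at (453,200), and the pens lie on the left. The scene view has a black upright probe at (441,213) and the orange one at (432,233).

I'll enlarge both areas to confirm which is which.

Run:
```python
from h import *
a=np.load("top0.npz");b=np.load("scene0.npz")
c1=cv2.resize(a["im"][140:200,225:295],None,fx=5.7,fy=5,interpolation=3)
c2=cv2.resize(a["im"][140:215,325:480],None,fx=2.58,fy=4,interpolation=3)[:300,:400]
c3=cv2.resize(b["im"][190:280,340:480],None,fx=2.85,fy=3.3,interpolation=3)
c4=cv2.resize(b["im"][150:205,255:330],(400,297),interpolation=3)
f=lambda x:cv2.resize(x,(400,298))
cv2.imwrite("pics/crop1.png",np.vstack([np.hstack([f(c1),f(c2)]),np.hstack([f(c3),f(c4)])]))
P=pts(a["d"],a["K"],a["R"],a["t"])
d=a["d"];im=a["im"]
def show(n,u0,u1,v0,v1,zmin):
    p=P[v0:v1,u0:u1].reshape(-1,3);dd=d[v0:v1,u0:u1].ravel();p=p[(dd>0)&(p[:,2]>zmin)];print(n,len(p),np.median(p,0) if len(p) else '', p.min(0),p.max(0))
show("table",300,325,160,180,-1);show("relay",325,347,150,178,.03);show("stand",410,445,155,190,.03);show("orange",425,442,190,205,.03);show("probe top",410,445,155,190,.1);show("loupe",445,462,193,208,.02)
show("fluxpen",355,400,158,172,.006)
# board pcb
hsv=cv2.cvtColor(im,cv2.COLOR_BGR2HSV);m=cv2.inRange(hsv,(45,90,30),(85,255,255));m[:, :225]=0;m[:,295:]=0;m[:140]=0;m[200:]=0
c=max(cv2.findContours(m,0,2)[0],key=cv2.contourArea);print(cv2.minAreaRect(c),cv2.convexHull(c).shape)
p=P[m>0];p=p[(d[m>0]>0)];print(p.min(0),p.max(0))
```

```text
table 496 [5.20175274e-01 3.61540185e-02 3.63658380e-04] [ 0.48825869 -0.0043008  -0.00817254] [0.55366587 0.07686831 0.00730701]
relay 57 [ 0.52465066 -0.04203806  0.0443793 ] [ 0.51155805 -0.05190981  0.03817493] [ 0.53806446 -0.03234263  0.05047733]
stand 138 [ 0.51255525 -0.32777677  0.08884544] [ 0.50109987 -0.34785466  0.03108986] [ 0.52966591 -0.31979984  0.14758425]
orange 91 [ 0.42731898 -0.34202528  0.10238761] [ 0.41686786 -0.35465087  0.04767679] [ 0.43973966 -0.33589649  0.13257406]
probe top 59 [ 0.51433207 -0.33054915  0.13709378] [ 0.50643169 -0.34345458  0.1025145 ] [ 0.52432349 -0.32444641  0.14758425]
loupe 71 [ 0.42404574 -0.42616605  0.03212446] [ 0.40758157 -0.44183211  0.02011392] [ 0.44020691 -0.40703994  0.03772968]
fluxpen 166 [ 0.533233   -0.17187824  0.01314688] [ 0.52023972 -0.23895504  0.00610062] [ 0.55118271 -0.11577686  0.02005536]
((264.076904296875, 167.88461303710938), (28.829069137573242, 35.10478210449219), 78.69007110595703) (13, 1, 2)
[0.45886775 0.12735171 0.03800229] [0.57014002 0.28210525 0.08176492]
```

View pics/crop1.png

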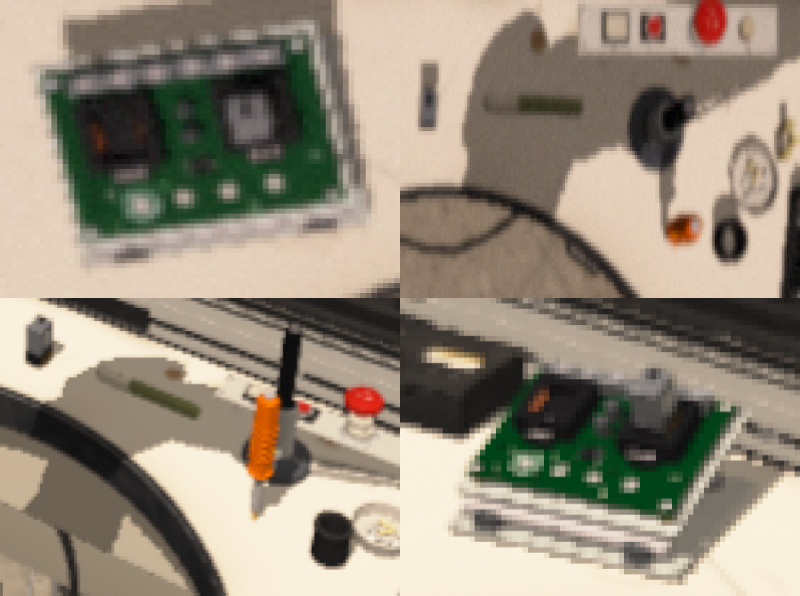

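Candidates for the probe in the top view: the black-handled one in the dark stand with the aluminium tube at about (428,168), and the orange lying or leaning one at (434,198). Only the black one has the described colours, and the crop confirms it. The target is the ringed round land near (249,181), in front of the empty left socket. The relay is the loose block at (336,163).

Next I'll work out the first move.

```bash
cat >> h.py <<'E'
def pose():
    s=ctrl.get_state(); return np.array(s["position"]),R.from_rotvec(s["tool_rot"]).as_matrix()
def down(yaw):
    c,s=np.cos(yaw),np.sin(yaw); return np.array([[c,s,0],[s,-c,0],[0,0,-1.]])
def delta(p,Rt=None):
    p0,R0=pose(); print("t",round(ctrl.get_state()["time"],2),"shift mm",np.round(R0.T@(np.array(p)-p0)*1e3,1))
    if Rt is not None: print(" turn deg",np.round(np.degrees(R.from_matrix(R0.T@Rt).as_rotvec()),2))
E
python3 - <<'E'
from h import *
delta([.475,-.042,.24],down(0))
p,r=pose();ci=ctrl.camera_info("wrist");Rm=np.array(ci["R"]);t=np.array(ci["t"])
print(r.T@(-Rm.T@t-p), (Rm@r).round(2),ci["intrinsics"][0])
E
```

```text
t 0.1 shift mm [ 422.4 -428.1  -54.8]
 turn deg [-0.1   0.03 22.62]
[ 0.07106652  0.00062922 -0.19907292] [[ 0.    1.    0.  ]
 [-0.97  0.   -0.26]
 [-0.26 -0.    0.97]] [275.44123221   0.         318.28840475]
```

```bash
python3 -m handwheel '[[0.087,0,0,-0.055,0,0,0],[0.087,0.0425,-0.0372,0,0,0,0],[0.087,0.0425,-0.0372,0,0,0,0],[0.087,0.0425,-0.0372,0,0,0,0],[0.087,0.0425,-0.0372,0,0,0,0],[0.087,0.0425,-0.0372,0,0,0,0],[0.087,0.0425,-0.0372,0,0,0,0],[0.087,0.0425,-0.0372,0,0,0,0],[0.087,0.0425,-0.0372,0,0,0,0],[0.087,0.0425,-0.0372,0,0,0,0],[0.087,0.0425,-0.0372,0,0,0,0],[0.087,0.0425,-0.0372,0,0,0,0]]'
python3 -m handwheel '[[0.087,0,0,0,0,0,10.5],[0.087,0,0,0,0,0,10.5],[0.087,0,0,0,0,0,1.6],[0.087,0,0,0,0,0,0]]'
cat > see.py <<'E'
import sys
from h import *
im,d,K,Rm,t=grab("wrist"); n=sys.argv[1]; cv2.imwrite(f"pics/{n}.png",im); np.savez(n+".npz",im=im,d=d,K=K,R=Rm,t=t)
p,r=pose();print(p,np.degrees(R.from_matrix(r).as_rotvec()))
E
python3 see.py w1
```

```text
time: 1.6
position: [0.5244, -0.041, 0.2403]
tool_rot: [3.08, 0.616, -0.0]
ft_force: [0.7, -0.4, -0.2]
grip_width: 0.997
grip_force: 0.0
time: 2.1
position: [0.5239, -0.0426, 0.2404]
tool_rot: [3.142, 0.004, -0.001]
ft_force: [-0.2, -0.1, 0.2]
grip_width: 1.002
grip_force: 0.0
[ 0.52396262 -0.04264018  0.2403944 ] [ 1.79996610e+02  2.08361225e-01 -2.70902501e-02]
```

View pics/w1.png

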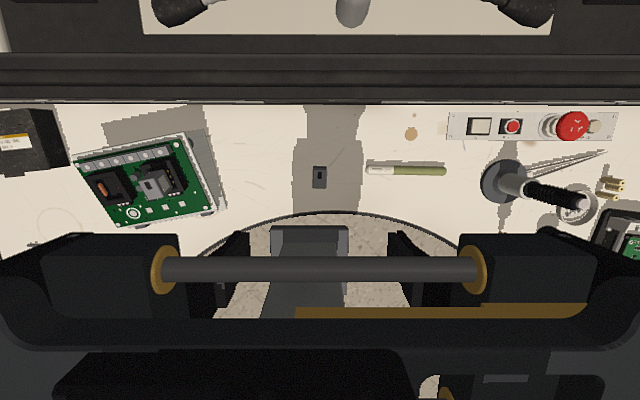

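The wrist view shows the relay at (319,177), the board at (150,185) with its ringed land at (133,213), the flux pen at (405,170), and the stand and black probe at (500–590,185–200). I'll measure the relay's centre and yaw.

Run:
```python
from h import *
for n,(u0,u1,v0,v1) in (("w1",(300,340,155,200)),):
    a=np.load(n+".npz");d=a["d"];P=pts(d,a["K"],a["R"],a["t"])
    print("table z",np.median(P[170:190,250:280,2]))
    q=P[v0:v1,u0:u1].reshape(-1,3);q=q[(q[:,2]>.038)&(q[:,2]<.06)];print(len(q),q.min(0),q.max(0),q.mean(0))
    (c,s,an)=cv2.minAreaRect((q[:,:2]*1000).astype(np.float32));print(c,s,an)
a=np.load("w1.npz");im=a["im"]
cv2.imwrite("pics/c2.png",np.hstack([cv2.resize(im[125:235,70:230],(580,400),interpolation=3),cv2.resize(im[160:195,305:335],(200,400),interpolation=3)]))
```

```text
table z -0.00022848654782827005
274 [ 0.513239   -0.05391849  0.03950233] [ 0.5416166  -0.03335516  0.04715651] [ 0.52803636 -0.04418829  0.04370836]
(527.4261474609375, -43.63152313232422) (28.379268646240234, 20.56011962890625) 0.031765103340148926
```

View pics/c2.png

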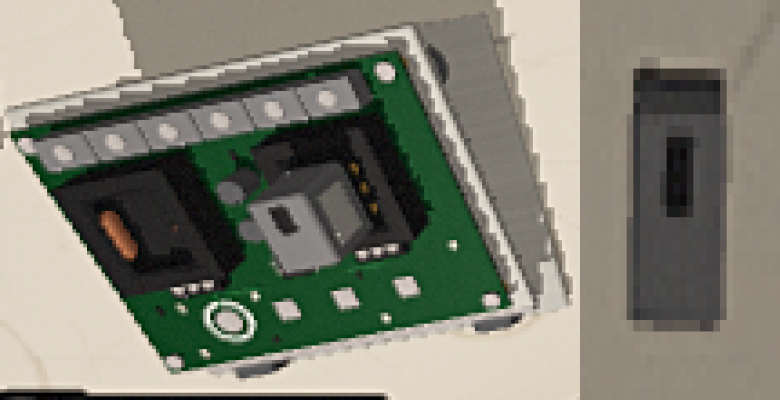

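```bash
python3 -m handwheel '[[0.06,0.0035,0.001,0.05,0,0,0],[0.06,0,0,0.06,0,0,0],[0.06,0,0,0.05,0,0,0],[0.06,0,0,0.04,0,0,0],[0.06,0,0,0.021,0,0,0],[0.06,0,0,0,0,0,0],[0.015,0,0,0,0,0,0],[0.015,0,0,0,0,0,0],[0.015,0,0,0,0,0,0],[0.015,0,0,0,0,0,0],[0.015,0,0,0,0,0,0]]' 30
python3 - <<'E'
from h import *
# board: green mask, plane fit, land ring
a=np.load("w1.npz");d=a["d"];im=a["im"];K,Rm,t=a["K"],a["R"],a["t"];P=pts(d,K,Rm,t)
hsv=cv2.cvtColor(im,cv2.COLOR_BGR2HSV);m=cv2.inRange(hsv,(45,80,20),(90,255,255));m[:,:70]=0;m[:,230:]=0;m[:125]=0;m[235:]=0
q=P[m>0];k=np.ones(len(q),bool)
for _ in range(6):
    c=q[k].mean(0);n=np.linalg.svd(q[k]-c,full_matrices=False)[2][2];n*=np.sign(n[2]);e=(q-c)@n;k=abs(e)<.003
print("normal",n,"tilt",np.degrees(np.arccos(n[2])),"yaw",np.degrees(np.arctan2(-n[1],-n[0])),k.sum(),e[k].std())
# in-plane rectified outline
yaw=np.arctan2(-n[1],-n[0]);x=np.cross([-n[1]*-1 if 0 else -np.sin(yaw),np.cos(yaw),0],n);x/=np.linalg.norm(x)
y=np.cross(n,x);h=q[k]-c
o=-Rm.T@t;vu=np.argwhere(m>0)
rays=np.stack([(vu[:,1]-K[0,2])/K[0,0],(vu[:,0]-K[1,2])/K[1,1],np.ones(len(vu))],1)@Rm
X=o+rays*(((c-o)@n)/(rays@n))[:,None]
uv=np.stack([(X-c)@x,(X-c)@y],1)*1e3
r=cv2.minAreaRect(uv.astype(np.float32));print(r)
C=c+(x*r[0][0]+y*r[0][1])/1e3;print("centre",C,"x",x,"y",y)
E
```

```text
time: 3.52
position: [0.5277, -0.0435, 0.0197]
tool_rot: [3.141, 0.001, 0.0]
ft_force: [1.1, 0.8, 0.3]
grip_width: 0.225
grip_force: 0.0
normal [-0.25461649 -0.05226161  0.9656289 ] tilt 15.06559227079067 yaw 11.599212277250695 3023 0.0007475016222495473
((10.54702377319336, 11.886058807373047), (149.30091857910156, 108.92744445800781), 89.75963592529297)
centre [0.51827873 0.20210155 0.05629807] x [0.94590884 0.19415365 0.25992467] y [-0.20106445  0.97957801  0.        ]
```

```bash
python3 -m handwheel '[[0.01,0,0,0,0,0,0],[0.01,0,0,0,0,0,0],[0.01,0,0,-0.04,0,0,0],[0.01,0,0,-0.06,0,0,0],[0.01,0,0,-0.06,0,0,0],[0.01,0,0,0,0,0,0]]' 30
cat >> h.py <<'E'
# board frame from first wrist view
def board(C=np.array([0.51828,0.20210,0.0563]),yaw=np.radians(11.45),tilt=np.radians(15)):
    B=R.from_euler("ZY",[yaw,-tilt]).as_matrix(); return C,B
E
python3 - <<'E'
from h import *
C,B=board();print(B.round(3))
f=C+B@[.012,.038,.004];print("floor",f)
Rt=np.column_stack([B[:,0],-B[:,1],-B[:,2]])
# hold: TCP 19.5mm above relay underside
delta(f+B[:,2]*(.0195+.09),Rt)
E
```

```text
time: 4.28
position: [0.5313, -0.0435, 0.185]
tool_rot: [3.139, 0.001, 0.016]
ft_force: [0.5, 0.9, -0.5]
grip_width: 0.116
grip_force: 0.0
[[ 0.947 -0.199 -0.254]
 [ 0.192  0.98  -0.051]
 [ 0.259  0.     0.966]]
floor [0.52108227 0.2414392  0.06326953]
t 4.28 shift mm [ -38.1 -279.3   15. ]
 turn deg [  1.68  14.39 -11.33]
```

The opening shut down to 10 mm with no grip force, so the relay isn't held. I'll look again.

```bash
python3 see.py w2;  python3 - <<'E'
from h import *
print(ctrl.get_state()["grip_width"],ctrl.get_state()["grip_force"])
E
```

```text
[ 0.52930547 -0.04358635  0.1819404 ] [1.79918493e+02 3.33329152e-02 4.39758602e-01]
0.11433043474676263 0.0
```

View pics/w2.png

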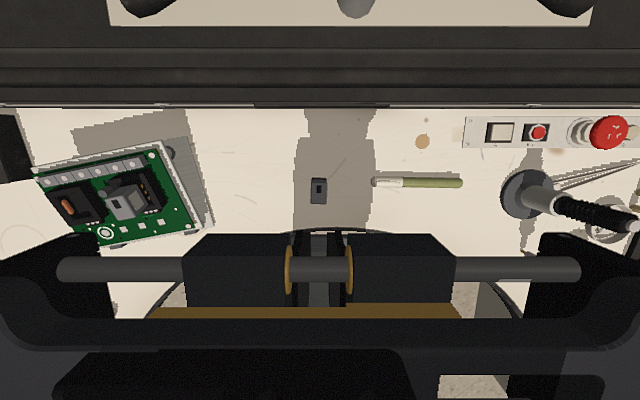

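The relay still stands at (318,190) and the fingers are shut and empty at about (322,240). I'll measure the relay again in both views, and the fingertips as well.

Run:
```python
from h import *
a=np.load("w2.npz");P=pts(a["d"],a["K"],a["R"],a["t"])
def rel(P,u0,u1,v0,v1,lo=.036,hi=.055):
    q=P[v0:v1,u0:u1].reshape(-1,3);q=q[(q[:,2]>lo)&(q[:,2]<hi)];print(len(q),q.min(0),q.max(0));print(cv2.minAreaRect((q[:,:2]*1000).astype(np.float32)))
rel(P,300,340,165,215)
im,d,K,Rm,t=grab("top");np.savez("top1.npz",im=im,d=d,K=K,R=Rm,t=t);cv2.imwrite("pics/top1.png",im)
Q=pts(d,K,Rm,t);rel(Q,325,347,150,178)
im,d,K,Rm,t=grab("scene");cv2.imwrite("pics/scene1.png",cv2.resize(im[130:260,250:450],(780,507),interpolation=3))
for v in range(226,262,4): print(v,[tuple((P[v,u]*1000).round().astype(int)) for u in (300,322,340)])
```

```text
355 [ 0.51411749 -0.05494795  0.03695106] [ 0.54158676 -0.03452055  0.04663428]
((527.8695068359375, -44.67270278930664), (20.438146591186523, 27.348283767700195), 89.5105209350586)Traceback (most recent call last):
  File "<stdin>", line 7, in <module>
  File "<stdin>", line 4, in rel
    return umr_minimum(a, axis, None, out, keepdims, initial, where)
ValueError: zero-size array to reduction operation minimum which has no identity
```

```bash
python3 - <<'E'
from h import *
delta([.5277,-.0445,.02],down(0))
E
python3 -m handwheel '[[0.05,0,0,0,0,0,0],[0.05,0,0,0,0,0,0],[0.05,0,0,0,0,0,0],[0.05,0,0.001,0.04,0,0,0],[0.05,0,0,0.05,0,0,0],[0.05,0,0,0.04,0,0,0],[0.05,0,0,0.03,0,0,0],[0.05,0,0,0,0,0,0]]' 30
python3 -m handwheel '[[0.0,0,0,0,0,0,0],[0.0,0,0,0,0,0,0],[0.0,0,0,0,0,0,0],[0,0,0,0,0,0,0]]' 30
python3 -m handwheel '[[0.0,0,0,0,0,0,0],[0.0,0,0,0,0,0,0],[0.0,0,0,0,0,0,0],[0,0,0,0,0,0,0]]' 30
```

```text
t 4.38 shift mm [ -0.3   0.8 159.9]
 turn deg [ 0.04 -0.06  0.02]
time: 5.38
position: [0.5251, -0.0442, 0.0171]
tool_rot: [-3.14, -0.001, 0.009]
ft_force: [1.0, -0.3, 0.6]
grip_width: 0.574
grip_force: 0.0
time: 5.88
position: [0.528, -0.0446, 0.0201]
tool_rot: [3.141, 0.0, 0.002]
ft_force: [-0.9, -0.0, -0.1]
grip_width: 0.205
grip_force: 0.0
time: 6.38
position: [0.5276, -0.0445, 0.0195]
tool_rot: [3.142, 0.001, -0.0]
ft_force: [-0.4, 1.0, 0.3]
grip_width: 0.005
grip_force: 0.0
```

Run:
```python
from h import *
im,d,K,Rm,t=grab("scene");w,dw,Kw,Rw,tw=grab("wrist");tp=grab("top")
P=pts(d,K,Rm,t);np.savez("s2.npz",im=im,d=d,K=K,R=Rm,t=t);np.savez("w3.npz",im=w,d=dw,K=Kw,R=Rw,t=tw)
# project expected relay/TCP
for X in ([.5277,-.0445,.02],[.5277,-.0445,.044]):
    c=Rm@X+t;u=K@c;print("scene px",u[:2]/u[2],"depth",c[2]); c=Rw@X+tw;u=Kw@c;print("wrist px",u[:2]/u[2],c[2])
cv2.imwrite("pics/c3.png",np.hstack([cv2.resize(im[150:250,290:410],(400,340),interpolation=3),cv2.resize(w[120:320,200:440],(400,340),interpolation=3)]))
```

```text
scene px [353.95967506 203.43247823] depth 1.416925807093067
wrist px [317.91304428 227.05850176] 0.21022212880093008
scene px [354.14407279 197.1866584 ] depth 1.4045925965780315
wrist px [317.80717588 239.0261632 ] 0.18704840099457468
```

View pics/c3.png

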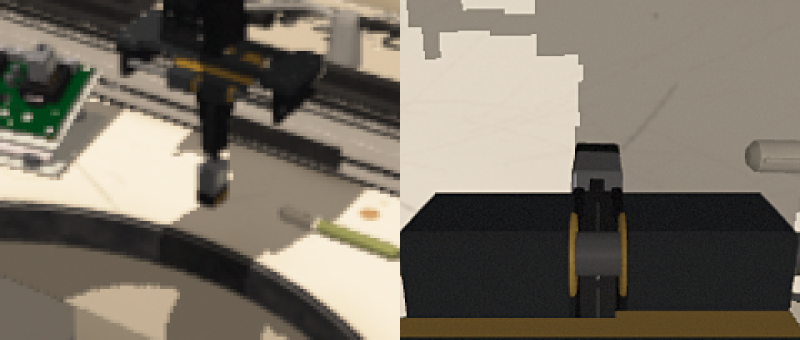

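The fingers are shut at the relay and the relay is seen just beyond them, at crop (597,165). I'll use depth to see where it now stands relative to the fingers.

Run:
```python
from h import *
a=np.load("w3.npz");P=pts(a["d"],a["K"],a["R"],a["t"])
for v in range(200,262,3): print(v,[tuple((P[v,u]*1000).round().astype(int)) for u in (311,318,325)],a["im"][v,318])
b=np.load("s2.npz");Q=pts(b["d"],b["K"],b["R"],b["t"])
for v in range(186,212,2): print(v,[tuple((Q[v,u]*1000).round().astype(int)) for u in (350,354,358)],b["im"][v,354])
```

```text
200 [(np.int64(544), np.int64(-39), np.int64(-1)), (np.int64(544), np.int64(-45), np.int64(-1)), (np.int64(544), np.int64(-50), np.int64(-1))] [124 138 147]
203 [(np.int64(541), np.int64(-39), np.int64(-2)), (np.int64(541), np.int64(-45), np.int64(-1)), (np.int64(541), np.int64(-50), np.int64(0))] [138 153 163]
206 [(np.int64(541), np.int64(-39), np.int64(9)), (np.int64(541), np.int64(-45), np.int64(8)), (np.int64(541), np.int64(-50), np.int64(8))] [15 13 14]
209 [(np.int64(542), np.int64(-39), np.int64(18)), (np.int64(541), np.int64(-45), np.int64(16)), (np.int64(541), np.int64(-50), np.int64(18))] [49 49 48]
212 [(np.int64(541), np.int64(-39), np.int64(26)), (np.int64(541), np.int64(-45), np.int64(25)), (np.int64(541), np.int64(-50), np.int64(24))] [54 53 56]
215 [(np.int64(541), np.int64(-40), np.int64(32)), (np.int64(541), np.int64(-45), np.int64(31)), (np.int64(541), np.int64(-50), np.int64(32))] [52 54 55]
218 [(np.int64(541), np.int64(-40), np.int64(40)), (np.int64(541), np.int64(-45), np.int64(39)), (np.int64(541), np.int64(-49), np.int64(39))] [57 55 59]
221 [(np.int64(540),
[... 3430 characters left out ...]
, np.int64(-51), np.int64(33)), (np.int64(535), np.int64(-56), np.int64(26))] [65 68 72]
204 [(np.int64(514), np.int64(-38), np.int64(23)), (np.int64(514), np.int64(-53), np.int64(28)), (np.int64(538), np.int64(-54), np.int64(16))] [65 67 71]
206 [(np.int64(517), np.int64(-36), np.int64(13)), (np.int64(511), np.int64(-55), np.int64(22)), (np.int64(540), np.int64(-53), np.int64(7))] [55 56 59]
208 [(np.int64(512), np.int64(-39), np.int64(8)), (np.int64(512), np.int64(-55), np.int64(14)), (np.int64(539), np.int64(-54), np.int64(-1))] [16 27 34]
210 [(np.int64(511), np.int64(-40), np.int64(2)), (np.int64(514), np.int64(-54), np.int64(5)), (np.int64(529), np.int64(-60), np.int64(-1))] [52 67 80]
```

The relay hasn't moved. The fingers are centred on it in x and y, but their visible tips end well above the reported TCP. I'll measure the tip height from the earlier view w2.

Run:
```python
from h import *
s=ctrl.get_state()
for n,T in (("w1",(.5240,-.0426,.2404)),("w2",(.5293,-.0436,.1819)),("w3",(.5276,-.0445,.0195))):
    a=np.load(n+".npz");P=pts(a["d"],a["K"],a["R"],a["t"]);D=P-np.array(T)
    m=(abs(D[...,0])<.025)&(abs(D[...,1])<.07)&(P[...,2]>.046)&(a["d"]>0)&(D[...,2]<.06)
    z=D[m][:,2]*1000;print(n,m.sum(),"lowest z rel TCP",np.percentile(z,[0,1,3,10,30]).round(1) if m.sum() else "")
    if m.sum():
        q=D[m][z<z.min()+8]*1000;print(q.min(0).round(),q.max(0).round(), (-a["R"].T@a["t"]-T).round(3))
```

```text
w1 890 lowest z rel TCP [-194.3   36.2   37.    38.8   43.6]
[  -1.   -8. -194.] [  17.    6. -193.] [ 0.071 -0.     0.199]
w2 437 lowest z rel TCP [-135.9  -72.5   40.2   42.    47.1]
[   3.   -2. -136.] [   7.    1. -135.] [ 0.071 -0.     0.203]
w3 444 lowest z rel TCP [26.9 36.6 37.3 39.  44. ]
[ 9. -3. 27.] [ 9. -3. 27.] [ 0.071 -0.001  0.199]
```

The real fingertips end about 36 mm short of the reported TCP, consistently in three views and with the scene view agreeing. They therefore closed above the relay. I'll open here, go 37 mm lower and grip.

```bash
python3 -m handwheel '[[0.05,0,0,0,0,0,0],[0.05,0,0,0,0,0,0],[0.05,0,0,0,0,0,0],[0.05,0,0,0,0,0,0],[0.05,0,0,0,0,0,0],[0.05,0,0,0.02,0,0,0],[0.05,0,0,0.012,0,0,0],[0.05,0,0,0.005,0,0,0],[0.05,0,0,0,0,0,0]]' 30
python3 -m handwheel '[[0.0,0,0,0,0,0,0],[0.0,0,0,0,0,0,0],[0.0,0,0,0,0,0,0],[0,0,0,0,0,0,0],[0,0,0,0,0,0,0]]' 30
```

```text
time: 7.65
position: [0.5274, -0.0444, -0.0177]
tool_rot: [-3.141, -0.001, 0.001]
ft_force: [-0.2, 0.2, -0.4]
grip_width: 0.573
grip_force: 0.0
time: 8.28
position: [0.5278, -0.0445, -0.0173]
tool_rot: [3.141, 0.001, 0.0]
ft_force: [-0.5, -0.2, 1.3]
grip_width: 0.24
grip_force: 30.0
```

```bash
python3 -m handwheel '[[0,0,0,-0.03,0,0,0],[0,0,0,-0.06,0,0,0],[0,0,0,-0.06,0,0,0],[0,0,0,-0.04,0,0,0],[0,0,0,0,0,0,0],[0,0,0,0,0,0,0]]' 30
python3 - <<'E'
from h import *
C,B=board();f=C+B@[.012,.038,.004];Rt=np.column_stack([B[:,0],-B[:,1],-B[:,2]])
delta(f+B[:,2]*(.08-.0173),Rt)
E
```

```text
time: 9.02
position: [0.5269, -0.0446, 0.1715]
tool_rot: [3.141, 0.0, -0.002]
ft_force: [0.0, -0.2, -1.3]
grip_width: 0.239
grip_force: 30.0
t 9.03 shift mm [ -21.5 -282.8   47.7]
 turn deg [  1.49  15.04 -11.37]
```

```bash
python3 -m handwheel '[[0,-0.0035,-0.035,0,0,0,0],[0,-0.0045,-0.055,0,0,0,0],[0,-0.0045,-0.055,0,0,0,0],[0,-0.0045,-0.055,0,0,0,0],[0,-0.0035,-0.05,0,0,0,0],[0,-0.001,-0.033,0,0,0,0],[0,0,0,0,0.75,7.52,-5.68],[0,0,0,0,0.75,7.52,-5.68],[0,0,0,0,0,0,0],[0,0,0,0,0,0,0],[0,0,0,0,0,0,0]]' 30
python3 see.py w4
python3 - <<'E'
from h import *
C,B=board();f=C+B@[.012,.038,.004];Rt=np.column_stack([B[:,0],-B[:,1],-B[:,2]])
delta(f+B[:,2]*(.08-.0173),Rt)
a=np.load("w4.npz");K,Rm,t=a["K"],a["R"],a["t"];im=a["im"].copy()
for q in ([.012,.038,.004],[.012,.038,.016],[.035,.059,.016],[-.011,.059,.016],[.035,.017,.016],[-.011,.017,.016],[-.036,.038,.0005],[.055,.075,0],[-.055,.075,0],[.055,-.075,0],[-.055,-.075,0]):
    u=K@(Rm@(C+B@q)+t);u=u[:2]/u[2];cv2.drawMarker(im,tuple(int(round(x)) for x in u),(255,0,255),0,7,1)
cv2.imwrite("pics/w4m.png",im[60:300])
E
```

```text
time: 10.4
position: [0.5071, 0.2388, 0.1727]
tool_rot: [-3.072, -0.306, -0.405]
ft_force: [-0.1, 0.0, -0.6]
grip_width: 0.24
grip_force: 30.0
[0.50702221 0.2389122  0.172646  ] [-176.00669613  -17.53773498  -23.2126237 ]
t 10.45 shift mm [-14.5   0.4  46.6]
 turn deg [-0.1  -0.04 -0.08]
```

View pics/w4m.png

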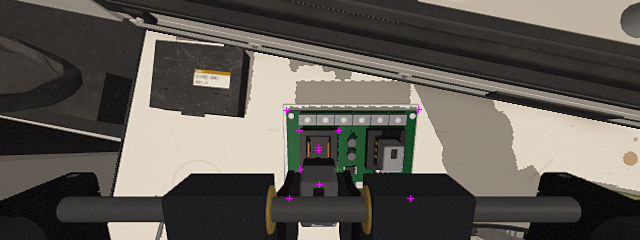

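The socket shows at about (319,148) in the crop, with the held relay just below it at (319,180), and the predicted markers lie within a few pixels. I'll refine numerically with depth in the board frame.

Run:
```python
from h import *
C,B=board()
for n in("w1","w4"):
    a=np.load(n+".npz");P=pts(a["d"],a["K"],a["R"],a["t"]);q=(P-C)@B*1e3
    hsv=cv2.cvtColor(a["im"],cv2.COLOR_BGR2HSV);g=cv2.inRange(hsv,(45,80,20),(90,255,255))>0
    m=g&(abs(q[...,0])<70)&(abs(q[...,1])<90)&(abs(q[...,2])<4)
    G=q[m];A=np.c_[G[:,:2],np.ones(len(G))];co=np.linalg.lstsq(A,G[:,2],rcond=None)[0]
    print(n,"plane tilt-x,tilt-y (deg),off mm",np.degrees(co[:2]).round(2),co[2].round(2),"ext",G.min(0).round(1),G.max(0).round(1))
    for lo in range(-50,55,25):
        s=G[abs(G[:,0]-lo)<8]
        if len(s):print("  x",lo,"y",s[:,1].min().round(1),s[:,1].max().round(1))
    # top edge y profile
    for y0 in range(-60,61,30):
        s=G[abs(G[:,1]-y0)<6]
        if len(s):print("  y",y0,"x",s[:,0].min().round(1),s[:,0].max().round(1))
    # left socket rim
    for (y0,nm) in((38,"L"),(-38,"R")):
        m=(abs(q[...,0]-12)<32)&(abs(q[...,1]-y0)<30)&(abs(q[...,2]-16)<2);S=q[m]
        print(nm,m.sum(),S.min(0).round(1),S.max(0).round(1),np.median(S[:,2]).round(1))
a=np.load("w4.npz");P=pts(a["d"],a["K"],a["R"],a["t"]);p0=np.array([.50702,.23891,.17265]);r=R.from_rotvec(np.radians([-176.0067,-17.5377,-23.2126])).as_matrix()
T=(P-p0)@r*1e3
m=(abs(T[...,0])<30)&(abs(T[...,1])<25)&(T[...,2]<-10)&(T[...,2]>-38)&(np.indices(m.shape)[0]<245);print(T[m].min(0),T[m].max(0));F=T[m];F=F[F[:,2]>-35];print(np.median(F,0));
A=np.c_[F[:,1:],np.ones(len(F))];print("x=ay+bz+c",np.linalg.lstsq(A,F[:,0],rcond=None)[0])
```

```text
w1 plane tilt-x,tilt-y (deg),off mm [0.07 0.04] 0.0 ext [-54.8 -75.4  -2.3] [54.3 76.1  4. ]
  x -50 y -74.1 75.9
  x -25 y -75.2 74.5
  x 0 y -75.4 76.1
  x 25 y -74.9 75.1
  x 50 y -74.8 74.6
  y -60 x -54.5 54.3
  y -30 x -54.2 53.9
  y 0 x -54.6 54.3
  y 30 x -54.3 54.0
  y 60 x -54.5 54.2
L 659 [-12.   16.2  14. ] [35.  59.7 17.9] 15.9
R 484 [-11.6 -59.3  14. ] [ 34.9 -16.2  17.9] 15.9
w4 plane tilt-x,tilt-y (deg),off mm [0.11 0.05] -0.38 ext [-45.8 -73.5  -3.1] [53.6 75.3  3.6]
  x -50 y -14.3 -11.7
  x -25 y -72.8 72.5
  x 0 y -73.2 74.6
  x 25 y -73.0 75.0
  x 50 y -73.4 75.1
  y -60 x -20.6 53.3
  y -30 x -20.8 53.3
  y 0 x -34.8 53.4
  y 30 x 34.6 53.5
  y 60 x -19.7 53.5
L 635 [-11.   17.3  14.1] [34.9 59.1 17.8] 15.6
R 650 [-11.4 -58.9  14. ] [ 34.8 -16.4  18. ] 15.5
[  9.3454033  -18.29396637 -37.99473096] [ 13.97473024  19.63516095 -17.91833312]
[ 13.36114142   0.96181593 -27.33342367]
x=ay+bz+c [-1.93223153e-03  9.27888652e-03  1.35723155e+01]
```

```bash
python3 -m handwheel '[[0,-0.0145,0.0004,0,0,0,0],[0,0,0,0.04,0,0,0],[0,0,0,0.04,0,0,0],[0,0,0,0.025,0,0,0],[0,0,0,0,0,0,0],[0,0,0,0,0,0,0],[0,0,0,0,0,0,0]]' 30
cat > ins.py <<'E'
from h import *
C,B=board();f=C+B@[.012,.038,.004];Rt=np.column_stack([B[:,0],-B[:,1],-B[:,2]])
delta(f+B[:,2]*(-.0173),Rt);print("F board",(B.T@ctrl.get_state()["ft_force"]).round(1))
E
python3 ins.py
```

```text
time: 11.32
position: [0.5201, 0.2412, 0.0689]
tool_rot: [-3.073, -0.308, -0.411]
ft_force: [0.5, 0.1, -0.3]
grip_width: 0.237
grip_force: 30.0
t 11.32 shift mm [-0.6 -0.  23. ]
 turn deg [ 0.   -0.22 -0.01]
F board [ 0.4 -0.  -0.4]
```

```bash
python3 -m handwheel '[[0,-0.0005,0,0.004,0,0,0],[0,0,0,0.004,0,0,0],[0,0,0,0.003,0,0,0],[0,0,0,0.002,0,0,0],[0,0,0,0.002,0,0,0],[0,0,0,0,0,0,0]]' 40; python3 ins.py
```

```text
time: 12.08
position: [0.5226, 0.2423, 0.0528]
tool_rot: [-3.072, -0.309, -0.408]
ft_force: [0.9, 2.6, -0.1]
grip_width: 0.238
grip_force: 40.0
t 12.07 shift mm [1.  0.5 6.8]
 turn deg [-0.06 -0.13  0.03]
F board [ 1.3  2.3 -0.4]
```

```bash
python3 -m handwheel '[[0,0,-0.0005,0.002,0,0,0],[0,0,0,0.002,0,0,0],[0,0,0,0.002,0,0,0],[0,0,0,0,0,0,0],[0,0,0,0,0,0,0]]' 40; python3 ins.py
```

```text
time: 12.7
position: [0.524, 0.2424, 0.0468]
tool_rot: [-3.073, -0.308, -0.407]
ft_force: [2.7, 3.6, -1.8]
grip_width: 0.242
grip_force: 40.0
t 12.7 shift mm [1.3 0.4 0.6]
 turn deg [-0.02 -0.1   0.  ]
F board [ 2.7  3.  -2.6]
```

```bash
python3 -m handwheel '[[0,0,0,0.001,0,0,0],[0,0,0,0,0,0,0],[0,0,0,0,0,0,0]]' 40; python3 ins.py; python3 -m handwheel '[[0,0,0,0.001,0,0,0],[0,0,0,0,0,0,0],[0,0,0,0,0,0,0]]' 40; python3 ins.py
```

```text
time: 13.08
position: [0.5242, 0.2425, 0.0462]
tool_rot: [-3.073, -0.308, -0.407]
ft_force: [-0.5, 2.1, 2.3]
grip_width: 0.236
grip_force: 40.0
t 13.07 shift mm [ 1.3  0.4 -0.1]
 turn deg [ 0.   -0.1   0.01]
F board [0.5 2.1 2.2]
time: 13.45
position: [0.5243, 0.2425, 0.0461]
tool_rot: [-3.075, -0.309, -0.407]
ft_force: [-6.0, 0.7, 12.9]
grip_width: 0.238
grip_force: 40.0
t 13.45 shift mm [ 1.2  0.4 -0.1]
 turn deg [ 0.08 -0.08  0.02]
F board [-2.2  1.9 13.9]
```

```bash
python3 -m handwheel '[[0.05,0,0,0,0,0,0],[0.05,0,0,0,0,0,0],[0.05,0,0,0,0,0,0],[0.05,0,0,0,0,0,0],[0.05,0,0,0,0,0,0],[0.05,0,0,-0.02,0,0,0],[0.05,0,0,-0.05,0,0,0],[0.05,0,0,-0.05,0,0,0],[0.05,0,0,0,0,0,0],[0.05,0,0,0,0,0,0]]'
python3 see.py w5
python3 - <<'E'
from h import *
C,B=board();a=np.load("w5.npz");P=pts(a["d"],a["K"],a["R"],a["t"]);q=(P-C)@B*1e3
hsv=cv2.cvtColor(a["im"],cv2.COLOR_BGR2HSV);g=cv2.inRange(hsv,(45,80,20),(90,255,255))>0
m=g&(abs(q[...,0])<70)&(abs(q[...,1])<90)&(abs(q[...,2])<4);G=q[m];print("green",G.min(0).round(1),G.max(0).round(1),np.median(G[:,2]))
for y0 in (38,-38):
    m=(abs(q[...,0]-12)<25)&(abs(q[...,1]-y0)<18)&(abs(q[...,2]-47)<7);S=q[m];A=np.c_[S[:,:2],np.ones(len(S))]
    S=S[abs(S[:,2]-np.percentile(S[:,2],70))<2];A=np.c_[S[:,:2],np.ones(len(S))];print(y0,len(S),S.min(0).round(1),S.max(0).round(1),np.median(S,0).round(1),np.linalg.lstsq(A,S[:,2],rcond=None)[0][:2].round(3))
E
```

```text
time: 14.7
position: [0.4937, 0.2357, 0.1606]
tool_rot: [-3.074, -0.308, -0.407]
ft_force: [0.0, -0.3, -0.7]
grip_width: 0.575
grip_force: 0.0
[0.49326875 0.23557663 0.15971522] [-176.15073352  -17.64423812  -23.17569048]
green [-54.8 -73.4  -3. ] [53.7 75.4  3.8] -0.3267166476933905
38 577 [-3.7 27.9 46.1] [24.5 48.5 49.8] [10.9 38.7 47.6] [0.009 0.009]
-38 573 [ -1.7 -47.6  46. ] [ 25.5 -26.9  49.8] [ 12.  -36.9  47.6] [ 0.002 -0.013]
```

Relay top is 47.6 mm above the board, level with the seated one, and untouched, so it is home. Next, the probe.

```bash
python3 -m handwheel '[[0.06,0,0,-0.06,0,0,0],[0.06,0,0,0,-0.75,-7.52,5.68],[0.06,0,0,0,-0.75,-7.52,5.68],[0.06,0,0,0,0,0,0],[0.06,0,0,0,0,0,0]]'
python3 - <<'E'
from h import *
delta([.515,-.333,.23],down(0))
for n in("w1","top0"):
    a=np.load(n+".npz");P=pts(a["d"],a["K"],a["R"],a["t"])
    m=(abs(P[...,0]-.515)<.03)&(abs(P[...,1]+.335)<.03);
    for lo,hi in((.14,.15),(.11,.136),(.08,.11),(.012,.06),(.006,.013)):
        q=P[m&(P[...,2]>lo)&(P[...,2]<hi)]
        if len(q):print(n,lo,len(q),q.min(0).round(4),q.max(0).round(4))
E
```

```text
time: 15.38
position: [0.4775, 0.2335, 0.2171]
tool_rot: [-3.14, -0.003, 0.006]
ft_force: [-0.9, -0.2, -0.7]
grip_width: 0.69
grip_force: 0.0
t 15.38 shift mm [ 36.3 566.6 -13.7]
 turn deg [-0.06  0.2   0.13]
w1 0.14 102 [ 0.5124 -0.3437  0.14  ] [ 0.5236 -0.332   0.1442]
w1 0.11 375 [ 0.5083 -0.3448  0.1101] [ 0.5277 -0.327   0.136 ]
w1 0.08 352 [ 0.5073 -0.345   0.0801] [ 0.5285 -0.327   0.1099]
w1 0.012 554 [ 0.5003 -0.3484  0.012 ] [ 0.5354 -0.3189  0.0598]
w1 0.006 786 [ 0.485  -0.365   0.0061] [ 0.5442 -0.3051  0.013 ]
top0 0.14 17 [ 0.5093 -0.3402  0.14  ] [ 0.5243 -0.3282  0.1476]
top0 0.11 21 [ 0.5065 -0.3418  0.1107] [ 0.522  -0.3251  0.1352]
top0 0.08 21 [ 0.5059 -0.3454  0.0805] [ 0.5225 -0.3244  0.1091]
top0 0.012 99 [ 0.4859 -0.3537  0.012 ] [ 0.5428 -0.3066  0.0585]
top0 0.006 142 [ 0.4861 -0.365   0.0062] [ 0.5432 -0.3051  0.013 ]
```

```bash
python3 -m handwheel '[[0.06,0.004,0.04,-0.002,0,0,0],[0.06,0.004,0.06,-0.002,0,0,0],[0.06,0.004,0.06,-0.002,0,0,0],[0.06,0.004,0.06,-0.002,0,0,0],[0.06,0.004,0.06,-0.002,0,0,0],[0.06,0.004,0.06,-0.002,0,0,0],[0.06,0.004,0.06,-0.002,0,0,0],[0.06,0.004,0.06,0,0,0,0],[0.06,0.004,0.06,0,0,0,0],[0.06,0.003,0.05,0,0,0,0],[0.06,0,0,0,0,0,0],[0.06,0,0,0,0,0,0]]'
python3 see.py w6
python3 - <<'E'
from h import *
a=np.load("w6.npz");P=pts(a["d"],a["K"],a["R"],a["t"])
m=(abs(P[...,0]-.517)<.035)&(abs(P[...,1]+.337)<.035)
for lo,hi in((.14,.147),(.12,.137),(.1,.12),(.085,.1),(.069,.08)):
    q=P[m&(P[...,2]>lo)&(P[...,2]<hi)]
    if len(q):print(lo,len(q),q.min(0).round(4),q.max(0).round(4),cv2.minAreaRect((q[:,:2]*1e3).astype(np.float32)))
q=P[m&(P[...,2]>.09)&(P[...,2]<.135)];q=q[q[:,0]>.52]
A=np.c_[q[:,1:],np.ones(len(q))];print("face x=ay+bz+c",np.linalg.lstsq(A,q[:,0],rcond=None)[0])
im=a["im"];uv=np.argwhere(m&(P[...,2]>.08));print(uv.min(0),uv.max(0))
v0,u0=uv.min(0)-15;v1,u1=uv.max(0)+15;cv2.imwrite("pics/c6.png",np.hstack([cv2.resize(im[v0:v1,u0:u1],(400,500),interpolation=3),cv2.resize(im,(400,500))]))
E
```

```text
time: 16.88
position: [0.5179, -0.3352, 0.2339]
tool_rot: [3.141, 0.004, 0.002]
ft_force: [0.9, -0.1, -0.2]
grip_width: 0.684
grip_force: 0.0
[ 0.5181804  -0.33456377  0.23395425] [1.79947669e+02 3.15916052e-01 1.16349009e-01]
0.14 91 [ 0.5123 -0.3437  0.14  ] [ 0.5231 -0.3317  0.1441] ((517.9589233398438, -338.2923278808594), (10.568720817565918, 11.271889686584473), 12.865066528320312)
0.12 82 [ 0.509  -0.3473  0.12  ] [ 0.5275 -0.3293  0.137 ] ((517.9923095703125, -338.326416015625), (17.678239822387695, 17.83960723876953), 11.663036346435547)
0.1 56 [ 0.5157 -0.3482  0.1   ] [ 0.5283 -0.3277  0.1192] ((524.3859252929688, -339.6512451171875), (21.948274612426758, 10.690876960754395), 69.978759765625)
0.085 35 [ 0.5191 -0.3474  0.0856] [ 0.5284 -0.3285  0.0998] ((525.7822265625, -339.0898742675781), (19.648975372314453, 8.057272911071777), 73.45886993408203)
0.069 11 [ 0.5247 -0.3428  0.0713] [ 0.5274 -0.3284  0.0798] ((526.1083374023438, -335.5791320800781), (0.6034175753593445, 14.646550178527832), 11.19491958618164)
face x=ay+bz+c [-0.13423318 -0.01212786  0.4822746 ]
[180 136] [399 488]
```

View pics/c6.png

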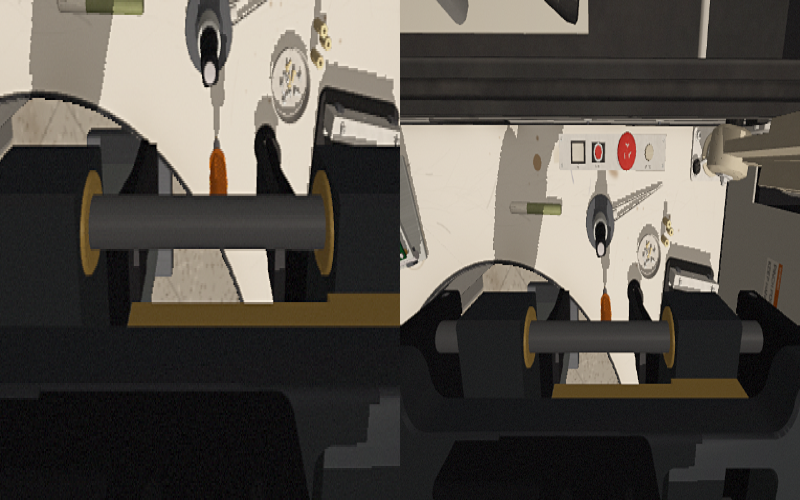

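The crop shows the black-handled probe with its light cap at crop (209,60), standing in the dark stand. The orange look-alike is separate, behind the gripper rod at (217,165). The probe axis is at (0.518, −0.338) and the handle yaw is about 11.5°.

```bash
python3 -m handwheel '[[0.06,0,0.0037,0,0,0,-5.8],[0.06,0,0,0,0,0,-5.7],[0.06,0,0,0,0,0,0],[0.06,0,0,0.03,0,0,0],[0.06,0,0,0,0,0,0]]'
python3 - <<'E'
from h import *
delta([.518,-.3383,.0485],down(np.radians(11.5)))
E
```

```text
time: 17.55
position: [0.5165, -0.3389, 0.2011]
tool_rot: [-3.124, -0.315, 0.005]
ft_force: [0.4, 0.2, -0.7]
grip_width: 0.687
grip_force: 0.0
t 17.55 shift mm [2.000e+00 1.000e-01 1.526e+02]
 turn deg [-0.14  0.17  0.03]
```

```bash
python3 -m handwheel '[[0.06,0.001,0,0.04,0,0,0],[0.06,0,0,0.05,0,0,0],[0.06,0,0,0.04,0,0,0],[0.06,0,0,0.0225,0,0,0],[0.06,0,0,0,0,0,0],[0.06,0,0,0,0,0,0]]'
python3 -m handwheel '[[0,0,0,0,0,0,0],[0,0,0,0,0,0,0],[0,0,0,0,0,0,0],[0,0,0,0,0,0,0],[0,0,0,0,0,0,0],[0,0,0,0,0,0,0],[0,0,0,0,0,0,0]]' 30
python3 - <<'E'
from h import *
delta([.518,-.3383,.0485],down(np.radians(11.5)))
E
```

```text
time: 18.3
position: [0.5201, -0.3409, 0.0524]
tool_rot: [3.124, 0.315, 0.003]
ft_force: [0.3, 0.6, 0.1]
grip_width: 0.688
grip_force: 0.0
time: 19.18
position: [0.5187, -0.3401, 0.0503]
tool_rot: [-3.125, -0.316, 0.0]
ft_force: [-0.7, 1.1, 0.7]
grip_width: 0.206
grip_force: 30.0
t 19.18 shift mm [-0.3 -2.   1.8]
 turn deg [-0.02  0.01  0.03]
```

```bash
python3 -m handwheel '[[0,0,0,-0.02,0,0,0],[0,0,0,-0.03,0,0,0],[0,0,0,-0.04,0,0,0],[0,0,0,-0.05,0,0,0],[0,0,0,-0.04,0,0,0],[0,0,0,0,0,0,0],[0,0,0,0,0,0,0],[0,0,0,0,0,0,0]]' 40
python3 see.py w7
cat > land.py <<'E'
import sys
from h import *
# tip in tool frame (m), height of tip above land (m)
tip=np.array([float(x) for x in sys.argv[1:4]]);h=float(sys.argv[4]);az=float(sys.argv[5]) if len(sys.argv)>5 else 0
C,B=board();L=C+B@np.array([-.0363,.0385,.0003]);Rt=np.column_stack([B[:,0],-B[:,1],-B[:,2]])
p0,R0=pose();print("tip now in land frame mm",((p0+R0@tip-L)@B*1e3).round(1),"F board",(B.T@ctrl.get_state()["ft_force"]).round(1))
delta(L+B[:,2]*h-Rt@tip,Rt)
E
python3 land.py 0 0 .0363 .08
python3 - <<'E'
from h import *
a=np.load("w7.npz");P=pts(a["d"],a["K"],a["R"],a["t"]);p,r=pose();T=(P-p)@r*1e3
m=(abs(T[...,0])<25)&(abs(T[...,1])<25)&(a["d"]>0)
for lo in range(-40,42,6):
    q=T[m&(T[...,2]>lo)&(T[...,2]<=lo+6)]
    if len(q):print(lo,len(q),q.min(0).round(1),q.max(0).round(1),np.median(q,0).round(1))
E
```

```text
time: 20.18
position: [0.5179, -0.3402, 0.2289]
tool_rot: [-3.124, -0.315, 0.003]
ft_force: [-0.3, 0.1, -0.7]
grip_width: 0.2
grip_force: 40.0
[ 0.51792383 -0.34014512  0.2288667 ] [-179.00035766  -18.05841548    0.18354438]
tip now in land frame mm [ -32.8 -569.8  159.3] F board [-0.3 -0.4 -1.9]
t 20.23 shift mm [  43.6 -569.7   70.3]
 turn deg [-0.11 15.11  0.06]
-40 157 [  6.7 -17.  -39.9] [ 11.5  18.2 -34.1] [  8.4   0.8 -37.3]
-34 86 [  6.5  -8.3 -33.9] [  9.1   9.3 -28.1] [  8.2   0.5 -31. ]
-28 69 [  6.9  -7.2 -27.9] [  8.9   8.3 -22. ] [  8.1   0.2 -24.7]
-22 121 [  2.8  -9.7 -21.9] [ 10.9  11.4 -16. ] [  7.8   1.5 -16.7]
-16 60 [  2.2 -10.5 -16. ] [ 11.3  10.8 -13.2] [  8.5  -0.2 -15.5]
2 4 [ 3.9 -2.3  6.2] [4.2 3.2 7.2] [4.  0.5 7. ]
8 27 [ 1.8 -3.9  8.3] [ 4.7  5.  14. ] [ 4.   0.1 12. ]
14 21 [ 1.4 -4.1 15.3] [ 4.7  5.  19.8] [ 3.8  0.9 17.4]
20 15 [ 1.3 -4.1 20.1] [ 4.3  5.1 23.8] [ 3.9  0.1 22.1]
32 2 [ 1.7  0.  33.1] [ 1.9  0.9 34. ] [ 1.8  0.5 33.6]
```

```bash
python3 -m handwheel '[[0,0.004,-0.04,0,0,0,0],[0,0.004,-0.058,0,0,0,0],[0,0.004,-0.06,0,0,0,0],[0,0.004,-0.06,0,0,0,0],[0,0.004,-0.06,0,0,0,0],[0,0.004,-0.06,0,0,0,0],[0,0.004,-0.06,0,0,0,0],[0,0.004,-0.06,0,0,0,0],[0,0.004,-0.06,0,0,0,0],[0,0.004,-0.05,0,0,0,0],[0,0,0,0,0,0,0],[0,0,0,0,0,0,0]]' 40
python3 -m handwheel '[[0,0,0,0,0,7.55,0],[0,0,0,0,0,7.55,0],[0,0,0,0,0,0,0],[0,0,0,0,0,0,0],[0,0,0,0,0,0,0]]' 40
python3 land.py -.0005 .0004 .0363 .03
```

```text
time: 21.72
position: [0.4443, 0.2231, 0.2297]
tool_rot: [3.125, 0.315, -0.002]
ft_force: [0.4, -0.4, -1.2]
grip_width: 0.203
grip_force: 40.0
time: 22.35
position: [0.4448, 0.2239, 0.2286]
tool_rot: [-3.09, -0.311, -0.344]
ft_force: [-0.5, -0.6, -0.3]
grip_width: 0.205
grip_force: 40.0
tip now in land frame mm [ 13.6  -3.1 147.4] F board [-0.7 -0.5 -0.1]
t 22.35 shift mm [-10.3  -3.5 117.8]
 turn deg [0.26 2.32 0.09]
```

```bash
python3 -m handwheel '[[0,0,0,0,0.25,2.3,0],[0,-0.0103,-0.0035,0,0,0,0],[0,0,0,0.04,0,0,0],[0,0,0,0.04,0,0,0],[0,0,0,0.02,0,0,0],[0,0,0,0,0,0,0],[0,0,0,0,0,0,0]]' 40
python3 land.py -.0005 .0004 .0363 .005
python3 see.py w8
python3 - <<'E'
from h import *
C,B=board();a=np.load("w8.npz");P=pts(a["d"],a["K"],a["R"],a["t"]);q=(P-C)@B*1e3
hsv=cv2.cvtColor(a["im"],cv2.COLOR_BGR2HSV);g=cv2.inRange(hsv,(45,80,20),(90,255,255))>0
m=g&(abs(q[...,0])<70)&(abs(q[...,1])<90)&(abs(q[...,2])<4);G=q[m];print("green",G.min(0).round(1),G.max(0).round(1),np.median(G[:,2]))
m=(abs(q[...,0]-12)<25)&(abs(q[...,1]-38)<18)&(abs(q[...,2]-47.5)<2);S=q[m];print("relay",len(S),S.min(0),S.max(0))
m=(abs(q[...,0]+36)<20)&(abs(q[...,1]-38)<20)&(q[...,2]>8)&(q[...,2]<90)
for lo in range(10,90,8):
    s=q[m&(q[...,2]>lo)&(q[...,2]<lo+8)]
    if len(s):print(lo,len(s),s.min(0).round(1),s.max(0).round(1))
im=a["im"];cv2.imwrite("pics/c8.png",np.hstack([cv2.resize(im[130:330,220:420],(500,500),interpolation=3)]))
E
```

```text
time: 23.22
position: [0.46, 0.2306, 0.1302]
tool_rot: [-3.073, -0.31, -0.407]
ft_force: [0.8, 0.5, -1.5]
grip_width: 0.207
grip_force: 40.0
tip now in land frame mm [ 5.3  0.6 48.1] F board [ 0.4  0.3 -1.7]
t 23.23 shift mm [-5.3  0.6 43.1]
 turn deg [ 0.01 -0.07  0.07]
[0.46013792 0.23070891 0.13057297] [-176.09195684  -17.78016908  -23.37937812]
green [-55.6 -74.   -2.9] [53.7 75.4  3.8] -0.33047406355631803
relay 752 [-3.75068056 28.25874132 45.53041741] [23.90829693 48.26055369 49.49930067]
42 1 [-29.2  39.5  49.5] [-29.2  39.5  49.5]
50 1 [-28.8  38.6  50.6] [-28.8  38.6  50.6]
58 23 [-29.2  34.5  61.1] [-25.9  43.7  65.8]
66 32 [-28.9  34.6  66.4] [-25.6  43.6  74. ]
74 16 [-28.5  34.7  74.1] [-25.9  41.9  78. ]
```

View pics/c8.png

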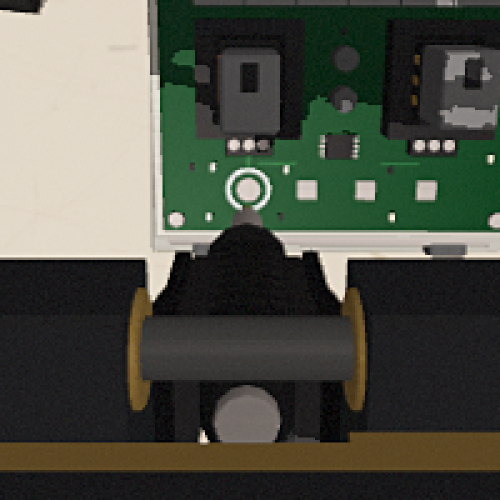

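The wrist crop shows the relay seated at (250,85), the ringed land's centre at (248,189), i.e. wrist px (319.2,205.6), and the probe nose just below it at (247,213). I'll cast the land onto the board plane.

Run:
```python
from h import *
C,B=board();a=np.load("w8.npz");K,Rm,t=a["K"],a["R"],a["t"];im=a["im"]
g=cv2.cvtColor(im,cv2.COLOR_BGR2GRAY)[190:222,300:340];m=(g>115).astype(np.uint8)
n,l,s,c=cv2.connectedComponentsWithStats(m)
o=-Rm.T@t
for i in range(1,n):
    u=c[i]+[300,190];r=Rm.T@np.array([(u[0]-K[0,2])/K[0,0],(u[1]-K[1,2])/K[1,1],1]);nn=B[:,2];X=o+r*(((C+nn*.0002-o)@nn)/(r@nn));print(s[i],u.round(1),((X-C)@B*1e3).round(1))
```

```text
[13  0  1  1  1] [313. 190.] [-19.7  44.9   0.2]
[4 5 2 4 8] [304.5 196.5] [-26.7  53.9   0.2]
[ 10   7  19  18 119] [318.8 204.7] [-35.6  38.8   0.2]
[33  6  3  4  9] [334.1 197.3] [-27.6  22.6   0.2]
[14 11 10 10 77] [318.8 205.6] [-36.6  38.7   0.2]
[39 12  1  8  8] [339.  205.5] [-36.5  17.2   0.2]
[ 2 25  3  4 10] [303.  216.2] [-48.5  55.8   0.2]
```

```bash
python3 -m handwheel '[[0,-0.0055,0.0005,0.02,0,0,0],[0,0,0,0.015,0,0,0],[0,0,0,0.006,0,0,0],[0,0,0,0,0,0,0],[0,0,0,0,0,0,0],[0,0,0,0,0,0,0],[0,0,0,0,0,0,0]]' 40
python3 land.py -.0005 .0004 .0363 0
```

```text
time: 24.15
position: [0.4647, 0.2311, 0.0887]
tool_rot: [-3.074, -0.311, -0.407]
ft_force: [0.4, 0.0, -1.2]
grip_width: 0.204
grip_force: 40.0
tip now in land frame mm [-0.9  0.1  6.8] F board [ 0.1 -0.1 -1.3]
t 24.15 shift mm [0.9 0.1 6.8]
 turn deg [ 0.04 -0.08  0.12]
```

```bash
python3 -m handwheel '[[0,0.0009,0,0.004,0,0,0],[0,0,0,0.003,0,0,0],[0,0,0,0.002,0,0,0],[0,0,0,0,0,0,0],[0,0,0,0,0,0,0],[0,0,0,0,0,0,0]]' 40
python3 land.py -.0005 .0004 .0363 -.005; python3 -m handwheel '[[0,0,0,0.0015,0,0,0],[0,0,0,0,0,0,0],[0,0,0,0,0,0,0]]' 40; python3 land.py -.0005 .0004 .0363 -.005
```

```text
time: 24.9
position: [0.4677, 0.2316, 0.08]
tool_rot: [-3.074, -0.311, -0.406]
ft_force: [-0.7, 0.3, 1.5]
grip_width: 0.206
grip_force: 40.0
tip now in land frame mm [-0.3  0.1 -2.4] F board [-0.2  0.4  1.6]
t 24.9 shift mm [0.3 0.1 2.6]
 turn deg [ 0.04 -0.05  0.12]
time: 25.28
position: [0.4681, 0.2317, 0.0785]
tool_rot: [-3.074, -0.311, -0.406]
ft_force: [-0.7, -0.3, 1.6]
grip_width: 0.204
grip_force: 40.0
tip now in land frame mm [-0.3  0.1 -4. ] F board [-0.3 -0.2  1.8]
t 25.27 shift mm [0.3 0.1 1. ]
 turn deg [ 0.04 -0.04  0.12]
```

```bash
python3 -m handwheel '[[0,0.0003,0,0.001,0,0,0],[0,0,0,0,0,0,0],[0,0,0,0,0,0,0],[0,0,0,0,0,0,0],[0,0,0,0,0,0,0]]' 40
python3 land.py -.0005 .0004 .0363 -.005; python3 see.py w9
python3 - <<'E'
from h import *
C,B=board();a=np.load("w9.npz");P=pts(a["d"],a["K"],a["R"],a["t"]);q=(P-C)@B*1e3
m=(abs(q[...,0]-12)<25)&(abs(q[...,1]-38)<18)&(abs(q[...,2]-47.5)<2);S=q[m];print("relay",len(S),S.min(0),S.max(0),np.median(S,0))
f=[]
for _ in range(4): ctrl.get_image("top"); f.append(B.T@ctrl.get_state()["ft_force"])
print(np.mean(f,0),ctrl.get_state()["time"])
im=a["im"];cv2.imwrite("pics/c9.png",cv2.resize(im[130:330,220:420],(500,500),interpolation=3))
E
```

```text
time: 25.9
position: [0.4685, 0.2318, 0.0775]
tool_rot: [-3.074, -0.311, -0.406]
ft_force: [-1.9, -0.5, 1.6]
grip_width: 0.203
grip_force: 40.0
tip now in land frame mm [-0.2  0.  -5. ] F board [-1.5 -0.1  2. ]
t 25.9 shift mm [ 0.2  0.1 -0. ]
 turn deg [ 0.04 -0.02  0.12]
[0.46845741 0.23180652 0.07749742] [-176.13850586  -17.84030644  -23.23951857]
relay 1225 [-3.39214842 27.99175481 45.60288023] [24.07075533 48.45652227 49.47836896] [10.42195    38.25756489 47.74445282]
[-1.38240193 -0.4685261   2.1535491 ] 26.15
```

View pics/c9.png

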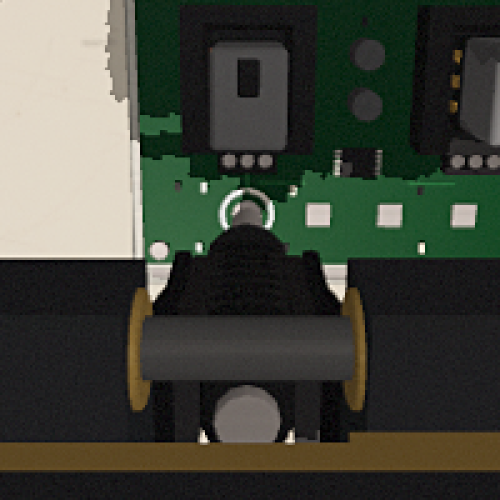

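The nose stands inside the white ring at crop (247,212) and the relay is seated at (248,95). Net force is about 3.3 N at about 5 mm of travel, which matches the spring half-way in. Handing in.

```bash
python3 -c "
from bench import ctrl
print(ctrl.close_job())"
```

```text
the job is handed in; nothing more can be done
None
```

I plugged the relay fully home and let go of it, and handed the job in holding the probe square on the ringed land, spring tip about 5 mm in at about 3.3 N, at about 26 s; the hand-in returned no verdict.

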